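# Load the autosampler carrier in run order

### The job

Load the four capped tubes from the green rack into the grey autosampler carrier in run order, whatever order they stand in now: counting from the well next to the carrier's yellow handle, the white cap (blank), then blue (control), then orange (sample), then black (wash) farthest from the handle. The tubes are full, so keep them upright, set each right down on the bottom of its well before letting go rather than dropping it in, and leave the other things on the bench where they are.

Things in the scene. Friction and masses are not known exactly. Their poses are not given: they have to be found in the camera images.
- tube_white: loose full 50 ml screw-cap tube, the one with the white cap. 110 mm tall, body 28 mm across with a short conical foot, ribbed cap 34 mm across from 96 to 110 mm above the foot, about 60 g. Origin: centre of its foot, z up along the tube. It starts upright in one of the green rack's holes, foot 4 mm above the bench, its top 56 mm clear above the rack
- tube_blue: loose full 50 ml screw-cap tube, the one with the blue cap. 110 mm tall, body 28 mm across with a short conical foot, ribbed cap 34 mm across from 96 to 110 mm above the foot, about 60 g. Origin: centre of its foot, z up along the tube. It starts upright in one of the green rack's holes, foot 4 mm above the bench, its top 56 mm clear above the rack
- tube_orange: loose full 50 ml screw-cap tube, the one with the orange cap. 110 mm tall, body 28 mm across with a short conical foot, ribbed cap 34 mm across from 96 to 110 mm above the foot, about 60 g. Origin: centre of its foot, z up along the tube. It starts upright in one of the green rack's holes, foot 4 mm above the bench, its top 56 mm clear above the rack
- tube_black: loose full 50 ml screw-cap tube, the one with the black cap. 110 mm tall, body 28 mm across with a short conical foot, ribbed cap 34 mm across from 96 to 110 mm above the foot, about 60 g. Origin: centre of its foot, z up along the tube. It starts upright in one of the green rack's holes, foot 4 mm above the bench, its top 56 mm clear above the rack
- tube_rack: green rack, fixed, 68 (x) x 170 (y) x 58 (z) mm, origin at the centre of its underside. Four 30 mm square holes in a row along its own y axis, at x = 0, y = -60, -20, 20, 60 mm, with a floor 4 mm above the bench. The tubes stand in it in any order; it may be turned any way
- carrier: grey carrier, fixed, any way round, 62 (x) x 200 (y) x 52 (z) mm, origin at centre of underside. Yellow loop handle, 69 mm high, on its +y end, to y = 115 mm. Four round wells 32 mm across, 44 mm deep, floor 6 mm above the bench, at x = 0, y = 66 (position 1, by the handle, one white dot), 22 (2, two dots), -22 (3) and -66 mm (4, four dots). Seated tubes stand foot on the floor
- bottle_stain: bystander: loose, the smallest of the bottles, greyish with a red cap, 56 mm across, 108 mm tall, origin at the centre of its underside; to be left where it stands
- timer: bystander: loose white bench timer with three buttons, 62 x 62 x 19 mm, origin at the centre of its underside; to be left where it lies
There are look-alikes about, which are no part of the job. What is shaped like the tube_orange but pink is not meant.

How it is judged:
By the outcome, as a careful person would: the job done as asked, in the order asked, and still so for the second after the job is handed in, with the robot touching nothing.
It also fails if it takes over 112 s, if anything falls off the work surface, if the arm or the gripper's body presses on something with over 40 N, if the wrist force passes 120 N, or if a joint passes its speed limit or range.

### The arm

A 6-joint arm with a two-finger parallel gripper is mounted at the origin on a cart in front of the work surface, level with it; the furniture and walls round the work are solid. World frame = base frame: x ahead of the robot, y to its left, z up, the work surface at z = 0. Lengths are in m, angles in rad, forces in N, time in s.
With the tool pointing down it reaches from about 0.275 to 0.725 m from the base axis. Payload 15.9 kg.
Tool frame: the origin (TCP) lies at the very end of the fingers, on their centre line; the grasp point (between the pads) lies 19 mm behind it; z points along the fingers, y is the line along which they close (so a half turn about z gives the same grasp; the last joint's range is limited). The gripper opens to 85 mm and grips with 20 to 120 N. Pads are 22 mm wide; open, the fingers measure 114 mm over their backs; the gripper's body (76 mm by 85 mm) begins 54 mm behind the grasp point. The pads swing forward as they close: fully open they stand 13 mm farther back than shut.
Start: joints at [1.32, 0.213, -0.034, 1.323, 0, 1.571], TCP at [0.124, 0.484, 0.231] pointing down, gripper open.
Joint ranges: [-2.98, 2.98], [-0.74, 1.72], [-1.14, 1.35], [-2.1, 2.04], [-1.57, 1.44], [-3.14, 3.14]. Speed limits (rad/s): [1.89, 1.89, 2.39, 2.57, 3.14, 3.14].

### API

Orientations are given as a 3x3 rotation matrix whose columns are the frame's x, y, z axes.
In Python, from cell import get_obs, eyes, ticket gives the robot as it stands.
- The arm moves only by the tool drive_tool, never from a script. Its argument "series" is a list that holds one entry, the list of rows, each a list of 4 numbers: the shift along the world's x, y, z in mm, then the turn about the world's z in rad. A call has 1 to 12 rows; each row shifts and turns the commanded pose from where the row before left it; what a row does not reach is not made up. A row lasts 1/12 s, in which the tool goes at most 41.7 mm and 7.16 degrees, less where a joint would pass 70% of its speed; a pose out of reach is approached as far as the arm can. A call with a gripper value outside its range is refused whole. "claw" is the finger opening in mm, from 0 to 85.4, set as the call begins (left out, the last holds). The fingers move at their own pace and stop on an object; "squeeze" is the grip in N (left out, the last holds). Time passes only in rows, so rows that do not move let the fingers close. It gives the time, the measured TCP pose, the force, the opening and the grip force at its end, in the units of the state.
- get_obs(): the state, without advancing time (a new reading comes with each control period).
- eyes.grab_frame(name): name is "scene" or "top"; returns the picture (420x560x3 uint8, red, green, blue); there is no depth.
- eyes.get_calibration(name): a dict with "K" (3x3 intrinsics, pixels), "R" (3x3) and "t" (3): a world point X has camera coordinates R X + t. Camera axes: x right, y down, z forward; pixel columns grow to the right and rows downward; lengths in m; the calibration is good to about 2 mm. A picture is of the moment at which its call begins. get_calibration takes no time and is no camera call.
- ticket.job_done(): hands the job in; it is judged then, once.
The state is a dict: "time_s": time; "q": joint angles; "qd": joint speeds; "tau": joint torques, N m; "tool_pos": TCP position; "ee_rot": TCP orientation; "contact_force": force on the tool from outside, world axes, zero at the start; "wrist_torque": the same for the moment, N m; "width": finger opening in m; "grasp_force": force on a finger pad.
Only numpy, scipy, OpenCV 4.12 (cv2) and the standard library are available. Lean on these libraries where they do the work, as an engineer would, in place of code of your own. Each camera call takes 0.05 s, during which the arm holds its last target. There are 200 camera calls.

## Working session

There is one attempt and no reset: what is moved stays moved. The work goes in short steps, Python scripts to look and compute and a tool call to move; the robot and the scene stay as the last step left them, time stands still between calls to the robot, and variables do not carry over. Pictures are saved under pics/ and viewed, at most 14 in all, crops included, and the job is handed in when it is done.

Besides the shell and the picture viewer there is one more tool, called after ">>>" as a command line: name --argument value ..., lists and objects as JSON in quotes. drive_tool: Moves the arm, as the interface text tells. Its arguments: {"type":"object","properties":{"series":{"type":"array","items":{"type":"array","items":{"type":"array","items":{"type":"number"}}}},"claw":{"type":"number"},"squeeze":{"type":"number"}},"required":["series"]}

```bash
mkdir -p pics; python3 - <<'E'
from cell import get_obs, eyes
import cv2
for n in ("scene","top"):
    im=eyes.grab_frame(n); cv2.imwrite(f"pics/{n}0.png",cv2.resize(im[:,:,::-1],(784,588),interpolation=cv2.INTER_CUBIC)); cv2.imwrite(f"pics/raw_{n}0.png",im[:,:,::-1])
    c=eyes.get_calibration(n); print(n,c["K"],-c["R"].T@c["t"],c["R"][2])
s=get_obs(); print(s["time_s"],s["tool_pos"],s["ee_rot"],s["width"])
E
```

```text
scene [[461.86780301   0.         273.24032499]
 [  0.         461.86780301 209.28813578]
 [  0.           0.           1.        ]] [ 0.32888755 -1.15131294  0.54931996] [ 0.16382753  0.89909415 -0.40594366]
top [[425.459583     0.         278.37093232]
 [  0.         425.459583   207.88472309]
 [  0.           0.           1.        ]] [ 3.15232771e-01 -5.13535040e-04  1.22842913e+00] [ 0.18768775  0.00652061 -0.9822071 ]
0.1 [0.12400588 0.48405437 0.2308819 ] [[-9.68710879e-01  2.48191773e-01 -2.78219349e-04]
 [ 2.48191927e-01  9.68710406e-01 -9.56999542e-04]
 [ 3.19945659e-05 -9.96107663e-04 -9.99999503e-01]] 0.08517886866742727
```

View pics/scene0.png

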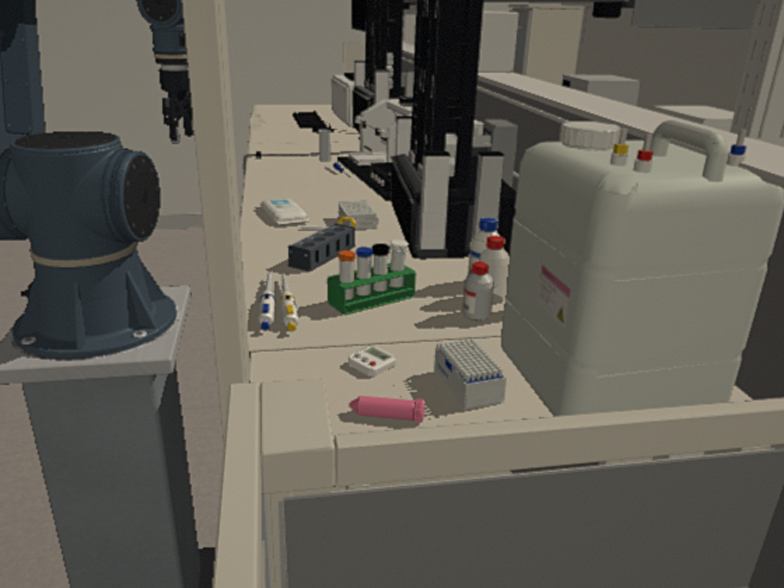

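View pics/top0.png

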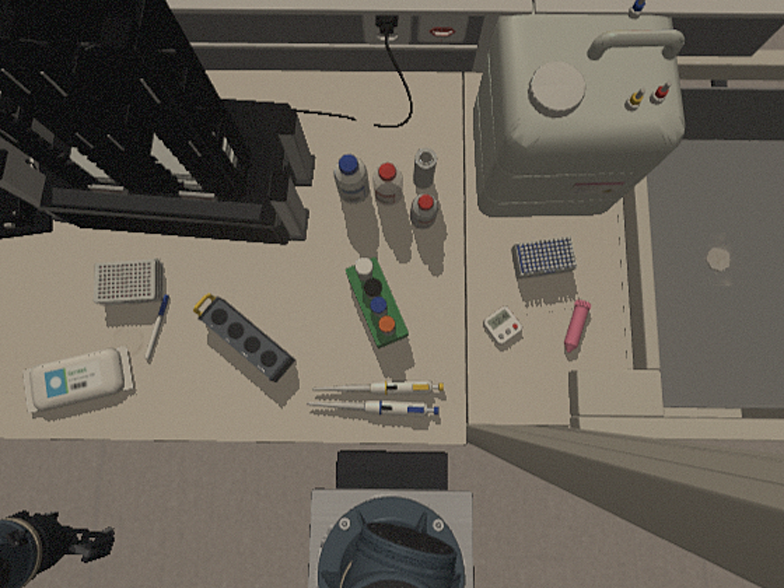

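The top view shows the rack with white (364,267), black (373,287), blue (378,304) and orange (387,324). The carrier's wells run from (219,316) to (269,358), with the handle at (205,303). I'll enlarge both.

```bash
python3 - <<'E'
import cv2
a=cv2.imread("pics/raw_top0.png"); b=cv2.imread("pics/raw_scene0.png")
# top crop x 135..300, y 178..278 (x4.8) ; scene crop x 200..305,y 148..225 (x7)
cv2.imwrite("pics/ct.png",cv2.resize(a[178:278,135:300],None,fx=4.8,fy=4.8,interpolation=cv2.INTER_CUBIC))
cv2.imwrite("pics/cs.png",cv2.resize(b[148:225,200:305],None,fx=7,fy=7,interpolation=cv2.INTER_CUBIC))
E
```

```text
(no output)
```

View pics/ct.png

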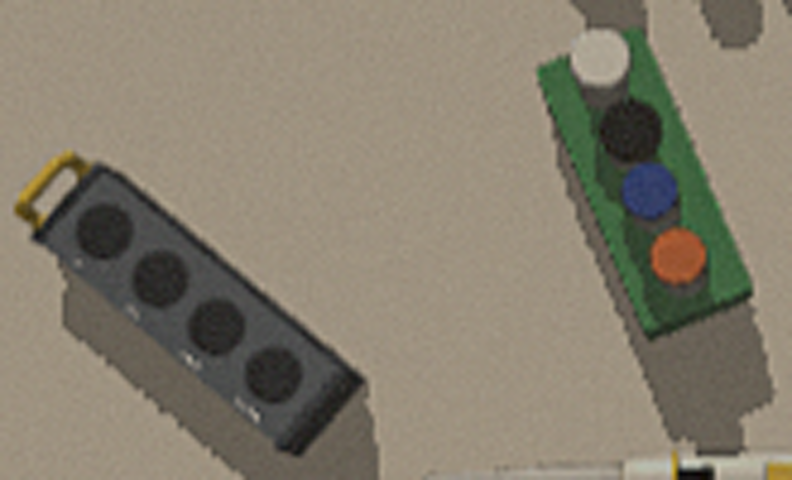

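View pics/cs.png

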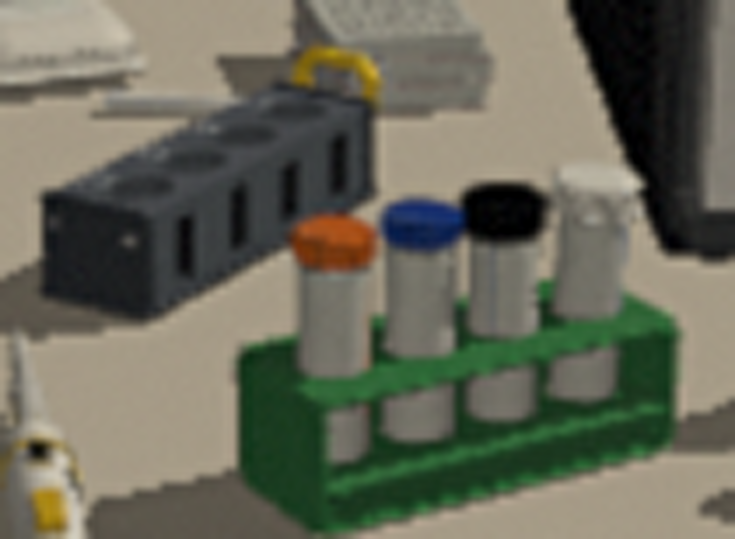

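Crop readings:

| View | White | Black | Blue | Orange | Wells, handle end first |
|---|---|---|---|---|---|
| Top | (600,57) | (631,130) | (650,190) | (679,256) | (104,231), (160,279), (216,327), (274,375) |
| Scene | (597,178) | (505,197) | (425,213) | (334,228) | (300,110), (249,135), (197,160), (143,186) |

Position 1 (one dot) is by the handle.

```bash
cat >geo.py <<'E'
from cell import get_obs, eyes
import numpy as np, cv2
C={n:eyes.get_calibration(n) for n in("top","scene")}
def tri(pt,ps):
    P=[C[n]["K"]@np.c_[C[n]["R"],C[n]["t"]] for n in("top","scene")]
    X=cv2.triangulatePoints(P[0],P[1],np.array(pt,float).T,np.array(ps,float).T); return (X[:3]/X[3]).T
def ray(n,uv,z):
    c=C[n];o=-c["R"].T@c["t"];d=(c["R"].T@np.linalg.inv(c["K"])@np.c_[np.array(uv,float),np.ones(len(uv))].T).T
    return o+d*((z-o[2])/d[:,2])[:,None]
def uncrop(p,f,x0,y0): return (np.array(p,float)+.5)/f-.5+[x0,y0]
E
python3 - <<'E'
from geo import *
np.set_printoptions(precision=4,suppress=True)
t=uncrop([(600,57),(631,130),(650,190),(679,256),(104,231),(160,279),(216,327),(274,375)],4.8,135,178)
s=uncrop([(597,178),(505,197),(425,213),(334,228),(300,110),(249,135),(197,160),(143,186)],7,200,148)
print(tri(t,s))
c=ray("top",t[:4],.114);print(c,np.linalg.norm(np.diff(c,axis=0),axis=1))
w=ray("top",t[4:],.052);print(w,np.linalg.norm(np.diff(w,axis=0),axis=1))
print("mid",c.mean(0),w.mean(0)); 
for a in(c,w): d=a[3]-a[0];print(np.arctan2(d[1],d[0]))
# corners of rack top z=.058 and carrier top
print("rack corners",ray("top",uncrop([(538,68),(638,28),(752,292),(652,335)],4.8,135,178),.058))
print("carrier corners",ray("top",uncrop([(100,165),(38,237),(362,380),(296,450)],4.8,135,178),.052))
print("scene caps", ray("scene",s[:4],.114))
print("scene wells", ray("scene",s[4:],.052))
E
```

```text
[[0.5791 0.0579 0.1138]
 [0.538  0.0397 0.1137]
 [0.5044 0.0287 0.1124]
 [0.467  0.0121 0.1138]
 [0.4886 0.3487 0.0496]
 [0.4607 0.3144 0.0494]
 [0.4331 0.2802 0.0497]
 [0.4058 0.245  0.0504]]
[[0.578  0.058  0.114 ]
 [0.5365 0.0399 0.114 ]
 [0.5028 0.0287 0.114 ]
 [0.4662 0.0122 0.114 ]] [0.0453 0.0355 0.0402]
[[0.4852 0.3481 0.052 ]
 [0.4575 0.3137 0.052 ]
 [0.4301 0.2796 0.052 ]
 [0.4029 0.2447 0.052 ]] [0.0442 0.0438 0.0443]
mid [0.5209 0.0347 0.114 ] [0.4439 0.2965 0.052 ]
-2.752936405877176
-2.243538166154878
rack corners [[ 0.5841  0.0972  0.058 ]
 [ 0.609   0.0389  0.058 ]
 [ 0.4534 -0.0295  0.058 ]
 [ 0.4279  0.0277  0.058 ]]
carrier corners [[0.5242 0.353  0.052 ]
 [0.4812 0.3863 0.052 ]
 [0.4006 0.194  0.052 ]
 [0.3604 0.23   0.052 ]]
scene caps [[0.5799 0.0578 0.114 ]
 [0.5392 0.0395 0.114 ]
 [0.505  0.0247 0.114 ]
 [0.4677 0.0118 0.114 ]]
scene wells [[0.4905 0.3424 0.052 ]
 [0.4624 0.3075 0.052 ]
 [0.435  0.2741 0.052 ]
 [0.4079 0.241  0.052 ]]
```

Measured heights agree with the given sizes (caps 114 mm, carrier top about 50 mm). Next I'll overlay the model on both views to refine the poses.

```bash
cat >ov.py <<'E'
from geo import *
def proj(n,X):
    c=C[n];p=(c["K"]@(c["R"]@np.array(X).T+c["t"][:,None])).T;return p[:,:2]/p[:,2:]
def frame(cx,cy,a): # +y axis at world angle a
    y=np.array([np.cos(a),np.sin(a)]);x=np.array([y[1],-y[0]]);return lambda P:np.array([[*(np.array([cx,cy])+p[0]*x+p[1]*y),p[2]] for p in P])
th=np.linspace(0,2*np.pi,40)
circ=lambda x,y,r,z:[(x+r*np.cos(t),y+r*np.sin(t),z) for t in th]
box=lambda a,b,z:[(-a,-b,z),(a,-b,z),(a,b,z),(-a,b,z),(-a,-b,z)]
def overlay(name,carr,rack,crops):
    for n,src,x0,y0,w,h,f in crops:
        im=cv2.resize(src[y0:y0+h,x0:x0+w],None,fx=f,fy=f,interpolation=cv2.INTER_CUBIC)
        F=frame(*carr);G=frame(*rack)
        L=[F(box(.031,.1,z)) for z in(0,.052)]+[F(circ(0,y,.016,.052)) for y in(.066,.022,-.022,-.066)]
        L+=[G(box(.034,.085,z)) for z in(0,.058)]+[G(circ(0,y,.017,.114)) for y in(.06,.02,-.02,-.06)]
        for l in L:
            p=((proj(n,l)-[x0,y0]+.5)*f-.5).round().astype(int); cv2.polylines(im,[p],False,(0,255,255),1)
        cv2.imwrite(f"pics/{name}_{n}.png",im)
E
python3 - <<'E'
from ov import *
a=cv2.imread("pics/raw_top0.png"); b=cv2.imread("pics/raw_scene0.png")
overlay("ov1",(.4442,.2965,.90),(.520,.0345,.40),[("top",a,135,178,160,100,5),("scene",b,200,148,105,80,7)])
E
```

```text
(no output)
```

View pics/ov1_top.png

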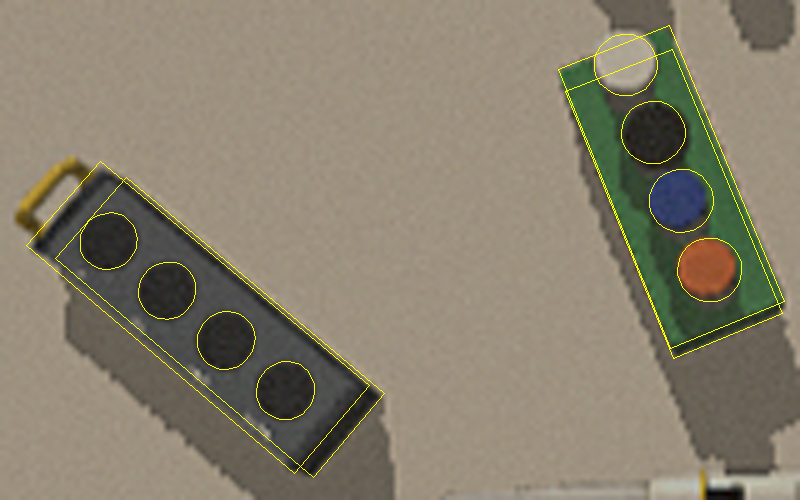

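View pics/ov1_scene.png

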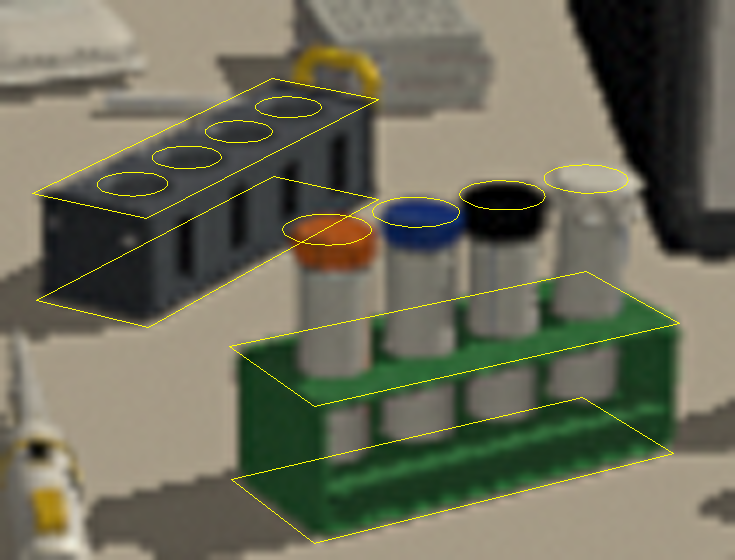

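>>> drive_tool --series '[[[0,0,0,0.11],[0,0,0,0.11]]]' --claw 62 --squeeze 30

```text
time_s: 0.27
tool_pos: [0.124, 0.4841, 0.231]
ee_rot: [[-1.0, 0.026, -0.0], [0.026, 1.0, -0.001], [0.0, -0.001, -1.0]]
contact_force: [0.2, -0.7, -0.7]
width: 0.0636
grasp_force: 0.0
```

```bash
python3 -c "
from cell import get_obs
s=get_obs();print(s['q'],s['ee_rot'][:,1],s['width'])"
```

```text
[ 1.32000153e+00  2.13159738e-01 -3.48217496e-02  1.32350611e+00
 -4.13106678e-05  1.34620008e+00] [ 2.61955020e-02  9.99656606e-01 -6.83104775e-04] 0.06364924927547416
```

The well rims and caps match the model in the top view to within about 2 mm; in the scene view the model sits about 1.4 px left of them, within calibration error. q6 falls as yaw rises, so a closing axis at yaw 1.97 (across the rack) is reachable. I'll start with white, which is the farthest tube.

>>> drive_tool --series '[[[25,-23.7,0,0.024],[25,-23.7,0,0.024],[25,-23.7,0,0.024],[25,-23.7,0,0.024],[25,-23.7,0,0.024],[25,-23.7,0,0.024],[25,-23.7,0,0.024],[25,-23.7,0,0.024],[25,-23.7,0,0.024],[25,-23.7,0,0.024],[25,-23.7,0,0.024],[25,-23.7,0,0.024]]]'

```text
time_s: 1.27
tool_pos: [0.425, 0.1984, 0.2312]
ee_rot: [[-0.967, -0.255, -0.0], [-0.255, 0.967, -0.0], [0.0, 0.0, -1.0]]
contact_force: [0.7, 0.3, -0.6]
width: 0.0621
grasp_force: 0.0
```

>>> drive_tool --series '[[[25.5,-23.6,0,0.023],[25.5,-23.6,0,0.023],[25.5,-23.6,0,0.023],[25.5,-23.6,0,0.023],[25.5,-23.6,0,0.023],[25.5,-23.6,0,0.023],[0,0,-30,0],[0,0,-30,0],[0,0,0,0]]]'

```text
time_s: 2.02
tool_pos: [0.5746, 0.0575, 0.1657]
ee_rot: [[-0.923, -0.384, -0.008], [-0.384, 0.923, -0.001], [0.008, 0.002, -1.0]]
contact_force: [-1.7, -0.3, -1.0]
width: 0.062
grasp_force: 0.0
```

```bash
python3 - <<'E'
from cell import get_obs, eyes
import cv2
s=get_obs();print(s["tool_pos"],s["ee_rot"][:,1])
im=eyes.grab_frame("scene")[:,:,::-1]; cv2.imwrite("pics/s1.png",cv2.resize(im[100:225,200:330],None,fx=4.8,fy=4.8,interpolation=cv2.INTER_CUBIC))
E
```

```text
[0.57456512 0.05750635 0.16571557] [-0.38402804  0.92331836  0.00238041]
```

View pics/s1.png

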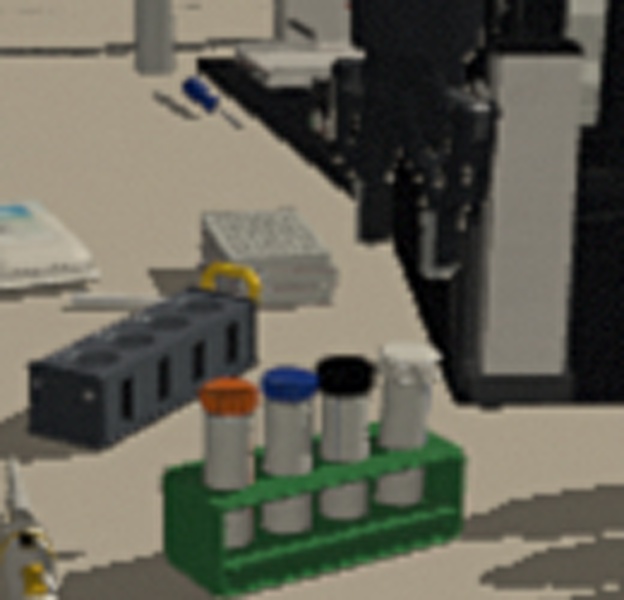

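The fingertips, centred at (407,256), are almost straight above the white cap at (411,357), about 2–3 mm short in x. I'll correct that and descend.

>>> drive_tool --series '[[[3,0.5,-25,0.005],[0,0,-25,0],[0,0,-25,0],[0,0,-15,0],[0,0,-7,0],[0,0,0,0]]]'

```text
time_s: 2.57
tool_pos: [0.5799, 0.0591, 0.0745]
ee_rot: [[-0.921, -0.39, -0.001], [-0.39, 0.921, -0.0], [0.001, 0.0, -1.0]]
contact_force: [0.4, -0.5, 0.8]
width: 0.0617
grasp_force: 0.0
```

>>> drive_tool --series '[[[0,0,0,0],[0,0,0,0],[0,0,0,0],[0,0,0,0],[0,0,0,0],[0,0,0,0]]]' --claw 20 --squeeze 30

```text
time_s: 3.07
tool_pos: [0.5808, 0.059, 0.0754]
ee_rot: [[-0.921, -0.39, 0.002], [-0.39, 0.921, 0.0], [-0.002, -0.0, -1.0]]
contact_force: [0.5, 1.7, 6.9]
width: 0.0319
grasp_force: 29.6
```

>>> drive_tool --series '[[[0,0,0,0],[0,0,0,0],[0,0,0,0]]]'

```text
time_s: 3.32
tool_pos: [0.5808, 0.059, 0.0754]
ee_rot: [[-0.921, -0.39, 0.002], [-0.39, 0.921, 0.0], [-0.002, -0.0, -1.0]]
contact_force: [0.1, 1.3, 7.6]
width: 0.0317
grasp_force: 29.6
```

```bash
python3 - <<'E'
from cell import get_obs, eyes
import cv2
s=get_obs();print(s["tool_pos"],s["ee_rot"][:,1:],s["width"],s["contact_force"],s["wrist_torque"])
im=eyes.grab_frame("scene")[:,:,::-1]; cv2.imwrite("pics/s2.png",cv2.resize(im[140:225,220:330],None,fx=6,fy=6,interpolation=cv2.INTER_CUBIC))
E
```

```text
[0.58080597 0.05897284 0.07539198] [[-3.89591047e-01  1.80858402e-03]
 [ 9.20987868e-01  3.25949626e-04]
 [-4.04413175e-04 -9.99998311e-01]] 0.03166367649751718 [0.12876776 1.34639262 7.6470601 ] [0.18043924 0.01229431 0.03121515]
```

View pics/s2.png

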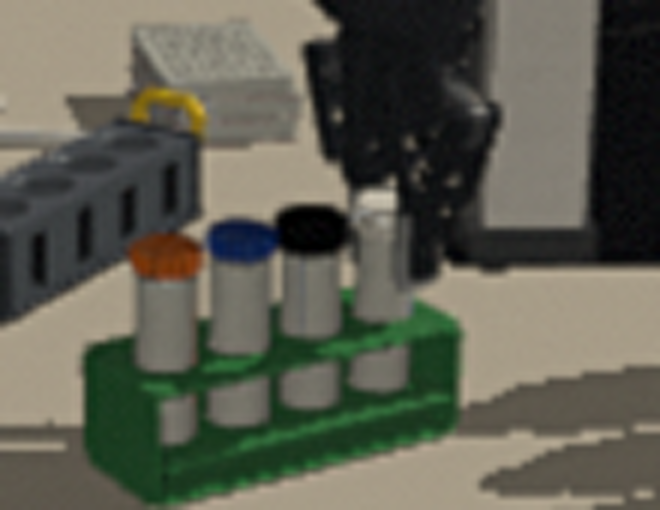

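The pads are catching the cap's lower edge (width 31.7 mm). I'll regrasp with the grasp point centred on the cap.

>>> drive_tool --series '[[[0,0,0,0],[0,0,0,0],[0,0,0,0],[-2,-0.5,6,0],[0,0,7,0],[0,0,0,0]]]' --claw 60

```text
time_s: 3.87
tool_pos: [0.5787, 0.0584, 0.089]
ee_rot: [[-0.921, -0.39, 0.002], [-0.39, 0.921, 0.0], [-0.002, -0.001, -1.0]]
contact_force: [0.8, 0.5, 0.9]
width: 0.0602
grasp_force: 0.0
```

>>> drive_tool --series '[[[0,0,0,0],[0,0,0,0],[0,0,0,0],[0,0,0,0],[0,0,0,0],[0,0,0,0],[0,0,0,0],[0,0,0,0]]]' --claw 20 --squeeze 30

```text
time_s: 4.53
tool_pos: [0.578, 0.0584, 0.0872]
ee_rot: [[-0.921, -0.39, -0.0], [-0.39, 0.921, 0.0], [0.0, 0.0, -1.0]]
contact_force: [-0.9, 0.5, 1.7]
width: 0.0318
grasp_force: 29.5
```

The grip is firm on the cap: TCP z 0.0872 with the foot at 0.004, so it seats at TCP z 0.089. Lifting now.

>>> drive_tool --series '[[[0,0,8,0],[0,0,20,0],[0,0,30,0],[0,0,35,0],[0,0,30,0],[0,0,10,0],[0,0,0,0]]]'

```text
time_s: 5.12
tool_pos: [0.5794, 0.0584, 0.2236]
ee_rot: [[-0.921, -0.39, 0.005], [-0.39, 0.921, 0.0], [-0.005, -0.002, -1.0]]
contact_force: [0.5, 0.9, -0.8]
width: 0.0316
grasp_force: 29.9
```

```bash
python3 - <<'E'
from cell import get_obs, eyes
import cv2
s=get_obs();print(s["tool_pos"],s["width"],s["contact_force"],s["wrist_torque"])
im=eyes.grab_frame("scene")[:,:,::-1]; cv2.imwrite("pics/s3.png",cv2.resize(im[90:225,200:330],None,fx=4.4,fy=4.4,interpolation=cv2.INTER_CUBIC))
E
```

```text
[0.57940361 0.05835092 0.22360784] 0.03162510825372091 [ 0.5353255   0.85684128 -0.76187031] [-0.00080554 -0.07089496 -0.03959015]
```

View pics/s3.png

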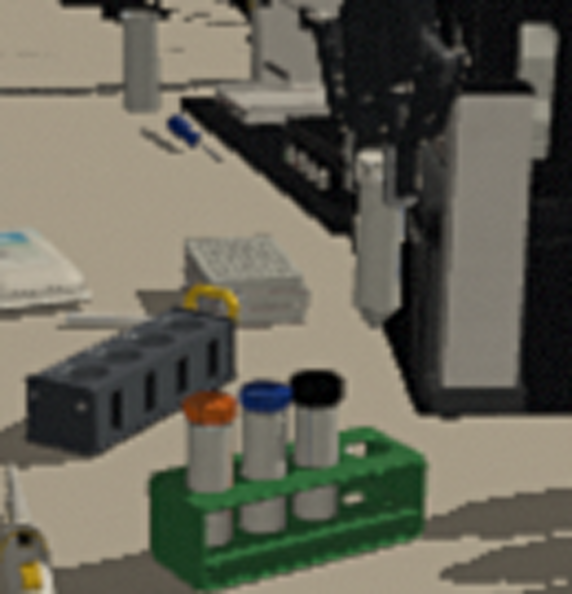

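White is held upright. Carrying it to hover over well 1, with a yaw of +0.50.

>>> drive_tool --series '[[[-3,9,0,0.02],[-7,22,0,0.04],[-9,28,0,0.05],[-9,28,0,0.05],[-9,28,0,0.05],[-9,28,0,0.05],[-9,28,0,0.05],[-9,28,0,0.05],[-9,28,0,0.05],[-9,28,0,0.05],[-7,22,0,0.03],[-4,13,0,0.01]]]'

```text
time_s: 6.17
tool_pos: [0.483, 0.3505, 0.2186]
ee_rot: [[-0.618, -0.786, -0.002], [-0.786, 0.618, -0.001], [0.002, 0.001, -1.0]]
contact_force: [1.2, 0.2, -0.9]
width: 0.0317
grasp_force: 29.9
```

>>> drive_tool --series '[[[0,0,-20,0],[0,0,-25,0],[0,0,-15,0],[0,0,-3,0],[0,0,0,0],[0,0,0,0]]]'

```text
time_s: 6.67
tool_pos: [0.4851, 0.3483, 0.1578]
ee_rot: [[-0.622, -0.783, 0.0], [-0.783, 0.622, -0.0], [-0.0, -0.0, -1.0]]
contact_force: [0.5, 0.6, -1.0]
width: 0.0317
grasp_force: 29.9
```

```bash
python3 - <<'E'
from ov import *
s=get_obs();p=s["tool_pos"];print(p,s["ee_rot"][:,1],s["width"],s["time_s"])
T=eyes.grab_frame("top")[:,:,::-1];S=eyes.grab_frame("scene")[:,:,::-1]
ft=p[2]-.0832
def crop(n,im,x0,y0,w,h,f):
    o=cv2.resize(im[y0:y0+h,x0:x0+w],None,fx=f,fy=f,interpolation=cv2.INTER_CUBIC)
    q=proj(n,[[p[0],p[1],ft],[p[0],p[1],ft+.096],[p[0],p[1],.052]])
    for u in ((q-[x0,y0]+.5)*f-.5).round().astype(int): cv2.circle(o,tuple(map(int,u)),3,(0,0,255),1)
    return o
a=crop("top",T,130,190,80,85,5);b=crop("scene",S,195,110,75,85,5)
cv2.imwrite("pics/h1.png",np.hstack([a,b]))
E
```

```text
[0.48513091 0.34826384 0.15778001] [-7.83301150e-01  6.21642427e-01 -4.28380975e-05] 0.03168443002975427 6.6667
```

View pics/h1.png

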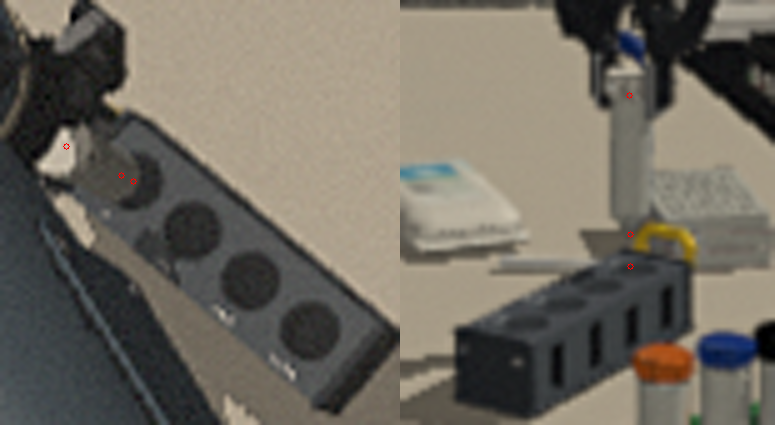

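In the top panel well 1 (134,181) lies on the TCP axis. In the scene panel it looks about 8 px (1.6 raw px) to the right of the axis, at (639,267). I'll measure the well blobs by code.

```bash
python3 - <<'E'
from ov import *
np.set_printoptions(precision=4,suppress=True)
a=cv2.imread("pics/raw_top0.png",0).astype(float); b=cv2.imread("pics/raw_scene0.png",0).astype(float)
def blob(im,c,w,h):
    f=8;x0=c[0]-w;y0=c[1]-h
    M=np.float32([[f,0,-x0*f],[0,f,-y0*f]]);P=cv2.warpAffine(im.astype(np.float32),M,(int(2*w*f),int(2*h*f)),flags=cv2.INTER_CUBIC)
    hi=np.percentile(P,85);lo=np.percentile(P,5);m=(P<(hi+lo)/2).astype(np.uint8)
    n,l,st,ce=cv2.connectedComponentsWithStats(m)
    k=l[int(h*f),int(w*f)];return [*(ce[k]/f+[x0,y0]),*(st[k,2:4]/f)]
t=uncrop([(104,231),(160,279),(216,327),(274,375)],4.8,135,178);s=uncrop([(300,110),(249,135),(197,160),(143,186)],7,200,148)
bt=np.array([blob(a,c,8,8) for c in t]);bs=np.array([blob(b,c,6.2,3.0) for c in s])
print(bt);print(bs)
print(np.c_[t,s])
print(tri(bt[:,:2],bs[:,:2]));print(ray("top",bt[:,:2],.052))
F=frame(.4442,.2965,.90)
c=F([(0,y,.052) for y in(.066,.022,-.022,-.066)]);print(proj("scene",c),proj("top",c))
for r in range(160,168): print(r,b[r,230:256].astype(int))
E
```

```text
[[156.2271 225.8737  12.      11.75  ]
 [167.9016 235.8046  11.875   12.125 ]
 [179.6358 245.7545  11.875   12.    ]
 [191.4739 255.7604  11.875   11.875 ]]
[[242.9224 162.5152  11.5      4.5   ]
 [234.8035 166.9055   8.875    3.    ]
 [227.5185 170.5614   9.       3.25  ]
 [219.2781 174.6361  10.5      4.625 ]]
[[156.2708 225.7292 242.4286 163.2857]
 [167.9375 235.7292 235.1429 166.8571]
 [179.6042 245.7292 227.7143 170.4286]
 [191.6875 255.7292 220.     174.1429]]
[[0.4891 0.348  0.0525]
 [0.4599 0.3145 0.0493]
 [0.4328 0.2802 0.0493]
 [0.4046 0.246  0.0485]]
[[0.4848 0.3482 0.052 ]
 [0.4573 0.3138 0.052 ]
 [0.43   0.2795 0.052 ]
 [0.4028 0.2453 0.052 ]]
[[240.6965 162.8018]
 [233.6136 166.2971]
 [226.1967 169.9571]
 [218.4217 173.7939]] [[156.2198 225.7298]
 [167.9246 235.6035]
 [179.7358 245.567 ]
 [191.6548 255.6215]]
160 [158 161 144  91  86  85  84  82  71  49  42  49  57  59  71  61  70  70
  71  80  99 100 104 107 113 114]
161 [160 162 153 113  98  85  76  77  78  74  71  67  59  54  41  40  45  49
  60  80  84  91  97 107 117 114]
162 [146 151 146 133 108  89  78  93  90  74  66  64  61  56  55  62  67  63
  57  49  46  49  59  86 110 109]
163 [119 114  92  76  72  73  76  79  67  50  49  50  51  48  46  49  61  74
  73  71  66  58  44  68  97  98]
164 [ 82  72  69  69  70  69  70  61  57  51  51  52  52  51  52  54  63  71
  72  65  67  56  38  72 109 110]
165 [ 82  75  71  68  66  65  66  64  66  66  64  64  63  66  67  71  70  67
  64  63  62  51  47 104 160 159]
166 [106  80  61  53  53  51  50  50  55  65  72  71  73  72  68  67  66  61
  56  57  61  54  47 106 161 159]
167 [ 66  56  49  47  47  49  46  44  49  60  72  71  69  67  64  63  62  51
  31  40  62  55  46 104 158 158]
```

The compromise target is x ≈ 0.487, y ≈ 0.348. I'll insert gently and watch the force.

>>> drive_tool --series '[[[1.5,0,0,0],[0,0,-10,0],[0,0,-8,0],[0,0,-6,0],[0,0,-6,0],[0,0,-5,0],[0,0,0,0]]]'

```text
time_s: 7.35
tool_pos: [0.486, 0.348, 0.1209]
ee_rot: [[-0.621, -0.783, -0.001], [-0.783, 0.621, -0.001], [0.002, 0.0, -1.0]]
contact_force: [-0.1, -0.4, -0.8]
width: 0.0318
grasp_force: 29.9
```

>>> drive_tool --series '[[[0,0,-8,0],[0,0,-8,0],[0,0,-6,0],[0,0,-4,0],[0,0,0,0]]]'

```text
time_s: 7.77
tool_pos: [0.4861, 0.348, 0.0951]
ee_rot: [[-0.621, -0.783, -0.001], [-0.783, 0.621, -0.001], [0.002, 0.0, -1.0]]
contact_force: [-0.6, -1.0, -1.4]
width: 0.0317
grasp_force: 29.9
```

>>> drive_tool --series '[[[0,0,-3,0],[0,0,-2,0],[0,0,-1,0],[0,0,0,0]]]'

```text
time_s: 8.1
tool_pos: [0.4867, 0.3484, 0.0904]
ee_rot: [[-0.621, -0.783, 0.0], [-0.783, 0.621, 0.0], [-0.0, -0.0, -1.0]]
contact_force: [0.9, -0.5, 0.6]
width: 0.0318
grasp_force: 30.0
```

>>> drive_tool --series '[[[0,0,-1,0],[0,0,-1,0],[0,0,0,0]]]'

```text
time_s: 8.35
tool_pos: [0.4874, 0.349, 0.0895]
ee_rot: [[-0.621, -0.783, 0.002], [-0.783, 0.621, 0.002], [-0.003, -0.001, -1.0]]
contact_force: [0.1, 1.0, 11.3]
width: 0.0317
grasp_force: 30.7
```

The tube is on the floor (11 N up). Releasing, then going for blue at about (0.5045, 0.0275).

>>> drive_tool --series '[[[0,0,0,0],[0,0,0,0],[0,0,0,0],[0,0,0,0],[0,0,15,0],[0,0,30,0],[0,0,30,0],[0,0,0,0]]]' --claw 60

```text
time_s: 9.02
tool_pos: [0.4884, 0.3496, 0.1688]
ee_rot: [[-0.621, -0.783, 0.006], [-0.783, 0.621, 0.004], [-0.007, -0.002, -1.0]]
contact_force: [0.1, 1.8, 0.8]
width: 0.0601
grasp_force: 0.0
```

>>> drive_tool --series '[[[1,-20,0,-0.04],[1.5,-29,0,-0.045],[1.5,-29,0,-0.045],[1.5,-29,0,-0.045],[1.5,-29,0,-0.045],[1.5,-29,0,-0.045],[1.5,-29,0,-0.045],[1.5,-29,0,-0.045],[1.5,-29,0,-0.045],[1.5,-29,0,-0.045],[1.5,-25,0,-0.04],[1,-15,0,-0.015]]]'

```text
time_s: 10.02
tool_pos: [0.5035, 0.025, 0.1632]
ee_rot: [[-0.922, -0.386, 0.0], [-0.386, 0.922, -0.0], [0.0, -0.0, -1.0]]
contact_force: [-0.1, 0.6, 0.2]
width: 0.0599
grasp_force: 0.0
```

>>> drive_tool --series '[[[0,0,0,0],[0,0,0,0]]]'

```text
time_s: 10.18
tool_pos: [0.5036, 0.0269, 0.1632]
ee_rot: [[-0.921, -0.388, -0.0], [-0.388, 0.921, 0.0], [-0.0, 0.0, -1.0]]
contact_force: [-1.3, -0.1, -0.6]
width: 0.0601
grasp_force: 0.0
```

```bash
python3 - <<'E'
from geo import *
s=get_obs();p=s["tool_pos"];print(p,s["ee_rot"][:,1],s["time_s"])
T=eyes.grab_frame("top")[:,:,::-1];S=eyes.grab_frame("scene")[:,:,::-1]
cv2.imwrite("pics/a2.png",np.hstack([cv2.resize(i,None,fx=5,fy=5,interpolation=cv2.INTER_CUBIC) for i in(T[190:290,125:205],S[110:210,200:280])]))
E
```

```text
[0.50358237 0.02685348 0.16319329] [-3.88455918e-01  9.21467297e-01  1.43099598e-04] 10.1833
```

View pics/a2.png

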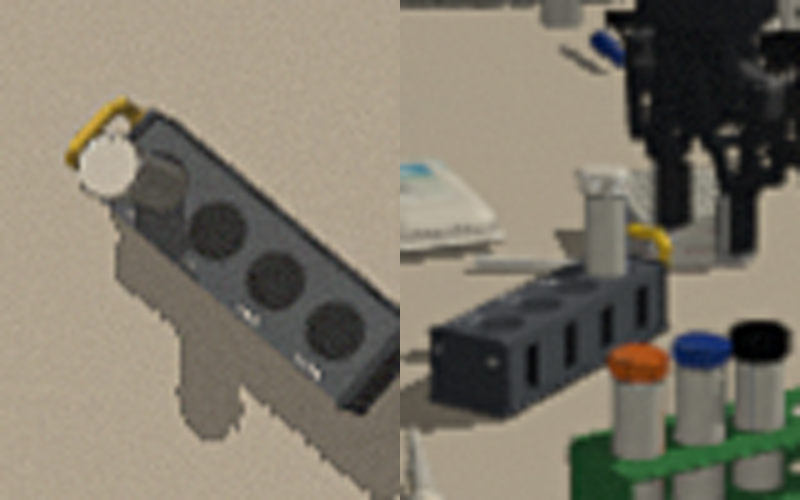

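White stands upright in well 1 by the handle: top (108,167), scene (605,180). Now grasping blue.

>>> drive_tool --series '[[[1,0.5,-20,0],[0,0,-25,0],[0,0,-20,0],[0,0,-9,0],[0,0,0,0],[0,0,0,0]]]'

```text
time_s: 10.78
tool_pos: [0.5046, 0.0284, 0.0897]
ee_rot: [[-0.921, -0.39, -0.0], [-0.39, 0.921, -0.0], [0.0, 0.0, -1.0]]
contact_force: [1.1, 0.5, 0.0]
width: 0.0598
grasp_force: 0.0
```

>>> drive_tool --series '[[[0,0,0,0],[0,0,0,0],[0,0,0,0],[0,0,0,0],[0,0,0,0],[0,0,0,0],[0,0,0,0],[0,0,0,0]]]' --claw 20

```text
time_s: 11.45
tool_pos: [0.5051, 0.0279, 0.0899]
ee_rot: [[-0.921, -0.39, 0.001], [-0.39, 0.921, 0.0], [-0.001, -0.0, -1.0]]
contact_force: [0.4, 0.7, 7.2]
width: 0.0313
grasp_force: 29.7
```

>>> drive_tool --series '[[[0,0,8,0],[0,0,20,0],[0,0,30,0],[0,0,35,0],[0,0,30,0],[0,0,10,0],[0,0,0,0]]]'

```text
time_s: 12.03
tool_pos: [0.5058, 0.0279, 0.2254]
ee_rot: [[-0.921, -0.39, 0.004], [-0.39, 0.921, 0.0], [-0.004, -0.002, -1.0]]
contact_force: [0.4, 0.5, -0.5]
width: 0.0314
grasp_force: 29.9
```

>>> drive_tool --series '[[[-1,9,0,0.02],[-4,22,0,0.04],[-4.5,28,0,0.05],[-4.5,28,0,0.05],[-4.5,28,0,0.05],[-4.5,28,0,0.05],[-4.5,28,0,0.05],[-4.5,28,0,0.05],[-4.5,28,0,0.05],[-4.5,28,0,0.05],[-3.5,20,0,0.03],[-1.5,11,0,0.01]]]'

```text
time_s: 13.03
tool_pos: [0.4569, 0.316, 0.2205]
ee_rot: [[-0.618, -0.786, -0.002], [-0.786, 0.618, -0.001], [0.002, 0.001, -1.0]]
contact_force: [1.1, -0.4, -0.5]
width: 0.0317
grasp_force: 30.0
```

>>> drive_tool --series '[[[0,0,-15,0],[0,0,-20,0],[0,0,-15,0],[0,0,-5,0],[0,0,0,0],[0,0,0,0]]]'

```text
time_s: 13.53
tool_pos: [0.4584, 0.3136, 0.1674]
ee_rot: [[-0.622, -0.783, -0.001], [-0.783, 0.622, -0.0], [0.001, 0.0, -1.0]]
contact_force: [-0.8, -0.0, -1.1]
width: 0.0312
grasp_force: 30.0
```

>>> drive_tool --series '[[[0.5,0.2,-10,0],[0,0,-12,0],[0,0,-9,0],[0,0,-7,0],[0,0,-5,0],[0,0,0,0]]]'

```text
time_s: 14.03
tool_pos: [0.4587, 0.3138, 0.1234]
ee_rot: [[-0.621, -0.783, -0.001], [-0.783, 0.621, -0.001], [0.001, 0.0, -1.0]]
contact_force: [-0.2, 0.1, -0.9]
width: 0.0314
grasp_force: 30.0
```

>>> drive_tool --series '[[[0,0,-8,0],[0,0,-8,0],[0,0,-6,0],[0,0,-4,0],[0,0,0,0]]]'

```text
time_s: 14.45
tool_pos: [0.4586, 0.3138, 0.0973]
ee_rot: [[-0.621, -0.783, -0.001], [-0.783, 0.621, -0.001], [0.001, 0.0, -1.0]]
contact_force: [-0.9, 0.7, -0.2]
width: 0.0312
grasp_force: 29.9
```

>>> drive_tool --series '[[[0,0,-3,0],[0,0,-1.5,0],[0,0,-1,0],[0,0,-1,0],[0,0,0,0]]]'

```text
time_s: 14.87
tool_pos: [0.4598, 0.3146, 0.0928]
ee_rot: [[-0.621, -0.783, 0.002], [-0.783, 0.621, 0.001], [-0.002, -0.001, -1.0]]
contact_force: [-0.8, 1.4, 8.9]
width: 0.0314
grasp_force: 30.6
```

Contact at the expected height. Releasing, then going to orange at about (0.468, 0.0125).

>>> drive_tool --series '[[[0,0,0,0],[0,0,0,0],[0,0,0,0],[0,0,0,0],[0,0,15,0],[0,0,30,0],[0,0,30,0],[0,0,0,0]]]' --claw 60

```text
time_s: 15.53
tool_pos: [0.4609, 0.3153, 0.1721]
ee_rot: [[-0.621, -0.783, 0.006], [-0.783, 0.621, 0.004], [-0.006, -0.002, -1.0]]
contact_force: [0.9, 0.6, 0.9]
width: 0.06
grasp_force: 0.0
```

>>> drive_tool --series '[[[0.5,-18,0,-0.04],[0.8,-27,0,-0.045],[0.8,-27,0,-0.045],[0.8,-27,0,-0.045],[0.8,-27,0,-0.045],[0.8,-27,0,-0.045],[0.8,-27,0,-0.045],[0.8,-27,0,-0.045],[0.8,-27,0,-0.045],[0.8,-27,0,-0.045],[0.8,-25,0,-0.04],[0.5,-15,0,-0.015]]]'

```text
time_s: 16.53
tool_pos: [0.4679, 0.0109, 0.1667]
ee_rot: [[-0.922, -0.386, 0.0], [-0.386, 0.922, -0.0], [0.0, -0.0, -1.0]]
contact_force: [0.8, -0.2, 0.4]
width: 0.0595
grasp_force: 0.0
```

>>> drive_tool --series '[[[0,0,0,0],[0,0,0,0]]]'

```text
time_s: 16.7
tool_pos: [0.468, 0.0125, 0.1667]
ee_rot: [[-0.922, -0.388, -0.0], [-0.388, 0.922, 0.0], [0.0, 0.0, -1.0]]
contact_force: [0.2, -0.0, -0.5]
width: 0.06
grasp_force: 0.0
```

>>> drive_tool --series '[[[0,0,-20,0],[0,0,-25,0],[0,0,-22,0],[0,0,-10.5,0],[0,0,0,0],[0,0,0,0]]]'

```text
time_s: 17.2
tool_pos: [0.4678, 0.0138, 0.0893]
ee_rot: [[-0.92, -0.391, -0.001], [-0.391, 0.92, 0.0], [0.001, 0.0, -1.0]]
contact_force: [0.2, 0.8, 0.5]
width: 0.0603
grasp_force: 0.0
```

>>> drive_tool --series '[[[0,0,0,0],[0,0,0,0],[0,0,0,0],[0,0,0,0],[0,0,0,0],[0,0,0,0],[0,0,0,0],[0,0,0,0]]]' --claw 20

```text
time_s: 17.87
tool_pos: [0.4686, 0.013, 0.0898]
ee_rot: [[-0.921, -0.389, 0.001], [-0.389, 0.921, -0.0], [-0.001, -0.001, -1.0]]
contact_force: [-0.1, -1.1, 6.3]
width: 0.0313
grasp_force: 29.7
```

>>> drive_tool --series '[[[0,0,8,0],[0,0,20,0],[0,0,30,0],[0,0,35,0],[0,0,30,0],[0,0,10,0],[0,0,0,0]]]'

```text
time_s: 18.45
tool_pos: [0.4693, 0.0131, 0.2252]
ee_rot: [[-0.921, -0.39, 0.004], [-0.39, 0.921, 0.0], [-0.004, -0.001, -1.0]]
contact_force: [0.5, -0.3, -1.6]
width: 0.0312
grasp_force: 30.0
```

>>> drive_tool --series '[[[-1,9,0,0.02],[-3,20,0,0.04],[-3.5,26,0,0.05],[-3.5,26,0,0.05],[-3.5,26,0,0.05],[-3.5,26,0,0.05],[-3.5,26,0,0.05],[-3.5,26,0,0.05],[-3.5,26,0,0.05],[-3.5,26,0,0.05],[-3,19,0,0.03],[-1.5,10.5,0,0.01]]]'

```text
time_s: 19.45
tool_pos: [0.43, 0.2815, 0.2206]
ee_rot: [[-0.618, -0.786, -0.003], [-0.786, 0.618, -0.001], [0.002, 0.001, -1.0]]
contact_force: [-0.1, -0.4, -1.0]
width: 0.0312
grasp_force: 30.0
```

>>> drive_tool --series '[[[0,0,-15,0],[0,0,-20,0],[0,0,-15,0],[0,0,-5,0],[0,0,0,0],[0,0,0,0]]]'

```text
time_s: 19.95
tool_pos: [0.4314, 0.2793, 0.1674]
ee_rot: [[-0.622, -0.783, -0.001], [-0.783, 0.622, -0.0], [0.001, 0.0, -1.0]]
contact_force: [0.3, -0.3, -0.2]
width: 0.0316
grasp_force: 30.0
```

>>> drive_tool --series '[[[0.4,0.2,-10,0],[0,0,-12,0],[0,0,-9,0],[0,0,-7,0],[0,0,-5,0],[0,0,0,0]]]'

```text
time_s: 20.45
tool_pos: [0.4316, 0.2795, 0.1234]
ee_rot: [[-0.621, -0.783, -0.001], [-0.783, 0.621, -0.001], [0.001, 0.0, -1.0]]
contact_force: [-0.6, -0.4, -0.3]
width: 0.0312
grasp_force: 30.0
```

>>> drive_tool --series '[[[0,0,-8,0],[0,0,-8,0],[0,0,-6,0],[0,0,-4,0],[0,0,0,0]]]'

```text
time_s: 20.87
tool_pos: [0.4314, 0.2795, 0.0972]
ee_rot: [[-0.621, -0.784, -0.001], [-0.784, 0.621, -0.001], [0.001, 0.001, -1.0]]
contact_force: [-2.0, 2.0, -1.9]
width: 0.031
grasp_force: 30.1
```

>>> drive_tool --series '[[[0,0,-3,0],[0,0,-1.5,0],[0,0,-1,0],[0,0,-1,0],[0,0,0,0]]]'

```text
time_s: 21.28
tool_pos: [0.4326, 0.2803, 0.0926]
ee_rot: [[-0.621, -0.783, 0.001], [-0.783, 0.621, 0.001], [-0.002, -0.0, -1.0]]
contact_force: [-2.8, 3.1, 8.0]
width: 0.0313
grasp_force: 30.9
```

>>> drive_tool --series '[[[0,0,0,0],[0,0,0,0],[0,0,0,0],[0,0,0,0],[0,0,15,0],[0,0,30,0],[0,0,30,0],[0,0,0,0]]]' --claw 60

```text
time_s: 21.95
tool_pos: [0.4339, 0.2808, 0.1719]
ee_rot: [[-0.622, -0.783, 0.006], [-0.783, 0.622, 0.003], [-0.006, -0.002, -1.0]]
contact_force: [0.8, 0.0, 1.1]
width: 0.06
grasp_force: 0.0
```

>>> drive_tool --series '[[[6,-13,0,-0.04],[10,-21,0,-0.045],[10,-21,0,-0.045],[10,-21,0,-0.045],[10,-21,0,-0.045],[10,-21,0,-0.045],[10,-21,0,-0.045],[10,-21,0,-0.045],[10,-21,0,-0.045],[10,-21,0,-0.045],[9,-21,0,-0.04],[5,-13,0,-0.015]]]'

```text
time_s: 22.95
tool_pos: [0.5426, 0.0418, 0.1666]
ee_rot: [[-0.922, -0.387, 0.0], [-0.387, 0.922, -0.0], [0.0, -0.0, -1.0]]
contact_force: [0.4, 0.8, 0.4]
width: 0.0602
grasp_force: 0.0
```

>>> drive_tool --series '[[[0,0,0,0],[0,0,0,0]]]'

```text
time_s: 23.12
tool_pos: [0.5419, 0.0435, 0.1666]
ee_rot: [[-0.921, -0.389, -0.0], [-0.389, 0.921, 0.0], [0.0, 0.0, -1.0]]
contact_force: [-0.7, 0.7, 0.8]
width: 0.0598
grasp_force: 0.0
```

>>> drive_tool --series '[[[0,0,-20,0],[0,0,-25,0],[0,0,-22,0],[0,0,-10.5,0],[0,0,0,0],[0,0,0,0]]]'

```text
time_s: 23.62
tool_pos: [0.5418, 0.0443, 0.0897]
ee_rot: [[-0.921, -0.391, -0.0], [-0.391, 0.921, 0.0], [0.0, 0.0, -1.0]]
contact_force: [-0.4, -0.1, 0.4]
width: 0.0598
grasp_force: 0.0
```

>>> drive_tool --series '[[[0,0,0,0],[0,0,0,0],[0,0,0,0],[0,0,0,0],[0,0,0,0],[0,0,0,0],[0,0,0,0],[0,0,0,0]]]' --claw 20

```text
time_s: 24.28
tool_pos: [0.5426, 0.0439, 0.0902]
ee_rot: [[-0.921, -0.39, 0.002], [-0.39, 0.921, 0.0], [-0.002, -0.0, -1.0]]
contact_force: [-0.6, 0.7, 6.9]
width: 0.031
grasp_force: 29.5
```

>>> drive_tool --series '[[[0,0,8,0],[0,0,20,0],[0,0,30,0],[0,0,35,0],[0,0,30,0],[0,0,10,0],[0,0,0,0]]]'

```text
time_s: 24.87
tool_pos: [0.5433, 0.0438, 0.2256]
ee_rot: [[-0.921, -0.39, 0.005], [-0.39, 0.921, 0.0], [-0.005, -0.002, -1.0]]
contact_force: [1.6, 0.5, -1.7]
width: 0.031
grasp_force: 29.9
```

>>> drive_tool --series '[[[-5,7,0,0.02],[-11,15,0,0.04],[-13,19.3,0,0.05],[-13,19.3,0,0.05],[-13,19.3,0,0.05],[-13,19.3,0,0.05],[-13,19.3,0,0.05],[-13,19.3,0,0.05],[-13,19.3,0,0.05],[-13,19.3,0,0.05],[-11,15,0,0.03],[-6.5,10,0,0.01]]]'

```text
time_s: 25.87
tool_pos: [0.4021, 0.2462, 0.2208]
ee_rot: [[-0.618, -0.786, -0.003], [-0.786, 0.618, -0.001], [0.002, 0.001, -1.0]]
contact_force: [0.2, -0.7, -0.6]
width: 0.0311
grasp_force: 29.9
```

>>> drive_tool --series '[[[0,0,-15,0],[0,0,-20,0],[0,0,-15,0],[0,0,-5,0],[0,0,0,0],[0,0,0,0]]]'

```text
time_s: 26.37
tool_pos: [0.404, 0.245, 0.1672]
ee_rot: [[-0.621, -0.784, -0.001], [-0.784, 0.621, -0.001], [0.001, 0.0, -1.0]]
contact_force: [0.1, 0.4, -1.1]
width: 0.0311
grasp_force: 29.9
```

>>> drive_tool --series '[[[0.4,0,-10,0],[0,0,-12,0],[0,0,-9,0],[0,0,-7,0],[0,0,-5,0],[0,0,0,0]]]'

```text
time_s: 26.87
tool_pos: [0.4045, 0.2449, 0.1234]
ee_rot: [[-0.621, -0.783, -0.001], [-0.783, 0.621, -0.001], [0.001, 0.0, -1.0]]
contact_force: [-0.4, -0.2, -0.6]
width: 0.0308
grasp_force: 29.9
```

>>> drive_tool --series '[[[0,0,-8,0],[0,0,-8,0],[0,0,-6,0],[0,0,-4,0],[0,0,0,0]]]'

```text
time_s: 27.28
tool_pos: [0.4045, 0.2449, 0.0974]
ee_rot: [[-0.621, -0.783, -0.001], [-0.783, 0.621, -0.001], [0.001, 0.0, -1.0]]
contact_force: [-1.0, 1.8, -1.7]
width: 0.0313
grasp_force: 29.9
```

>>> drive_tool --series '[[[0,0,-3,0],[0,0,-1.5,0],[0,0,-1,0],[0,0,-1,0],[0,0,0,0]]]'

```text
time_s: 27.7
tool_pos: [0.4056, 0.2456, 0.0927]
ee_rot: [[-0.621, -0.783, 0.002], [-0.783, 0.621, 0.001], [-0.002, -0.001, -1.0]]
contact_force: [-0.3, 1.6, 11.4]
width: 0.0315
grasp_force: 30.9
```

Seated. I'll release, retreat clear and check with the cameras.

>>> drive_tool --series '[[[0,0,0,0],[0,0,0,0],[0,0,0,0],[0,0,0,0],[0,0,15,0],[0,0,30,0],[0,0,30,0],[0,0,30,0],[0,0,0,0]]]' --claw 60

```text
time_s: 28.45
tool_pos: [0.4067, 0.2462, 0.2019]
ee_rot: [[-0.621, -0.783, 0.006], [-0.783, 0.621, 0.003], [-0.006, -0.002, -1.0]]
contact_force: [0.5, 1.0, -0.0]
width: 0.0601
grasp_force: 0.0
```

>>> drive_tool --series '[[[5,-20,0,0],[5,-30,0,0],[5,-30,0,0],[5,-30,0,0],[5,-30,0,0],[5,-30,0,0],[5,-30,0,0],[5,-20,0,0],[0,0,0,0],[0,0,0,0],[0,0,0,0]]]'

```text
time_s: 29.37
tool_pos: [0.4447, 0.0254, 0.1967]
ee_rot: [[-0.622, -0.783, -0.0], [-0.783, 0.622, 0.0], [0.0, 0.0, -1.0]]
contact_force: [-0.1, -0.0, 0.2]
width: 0.0602
grasp_force: 0.0
```

```bash
python3 - <<'E'
from geo import *
s=get_obs();print(s["tool_pos"],s["qd"],s["time_s"])
T=eyes.grab_frame("top")[:,:,::-1];S=eyes.grab_frame("scene")[:,:,::-1]
cv2.imwrite("pics/end.png",np.hstack([cv2.resize(T[180:290,125:225],None,fx=3.9,fy=3.9,interpolation=cv2.INTER_CUBIC),cv2.resize(S[130:240,200:300],None,fx=3.9,fy=3.9,interpolation=cv2.INTER_CUBIC)]))
E
```

```text
[0.44474868 0.02543675 0.19669488] [ 2.13143585e-02  1.48930471e-05 -1.66863482e-03 -1.14394114e-04
  2.80600636e-04  7.20640507e-04] 29.3667
```

View pics/end.png

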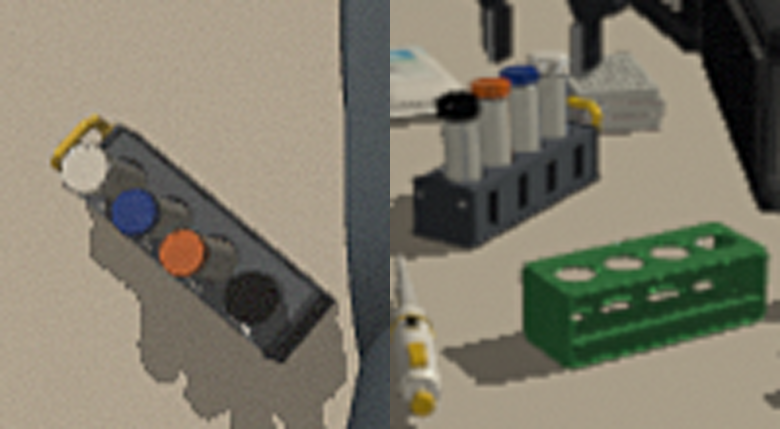

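The order is right (white, blue, orange, black from the handle) and the rack is empty. Black's cap reads (250,298) in the top panel, a little off the even spacing, so I'll look closer.

```bash
python3 - <<'E'
from ov import *
T=eyes.grab_frame("top")[:,:,::-1];S=eyes.grab_frame("scene")[:,:,::-1]
def crop(n,im,x0,y0,w,h,f):
    o=cv2.resize(im[y0:y0+h,x0:x0+w],None,fx=f,fy=f,interpolation=cv2.INTER_CUBIC)
    o=cv2.convertScaleAbs(o,alpha=1.6,beta=10)
    for k in range(4):
        X=[.487-.0274*k,.3487-.0345*k]
        c=[(X[0]+.017*np.cos(t),X[1]+.017*np.sin(t),.116) for t in th]
        cv2.polylines(o,[((proj(n,c)-[x0,y0]+.5)*f-.5).round().astype(int)],False,(0,255,255),1)
    return o
cv2.imwrite("pics/end2.png",np.hstack([crop("top",T,135,210,72,72,5.5),crop("scene",S,200,138,72,72,5.5)]))
E
```

```text
(no output)
```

View pics/end2.png

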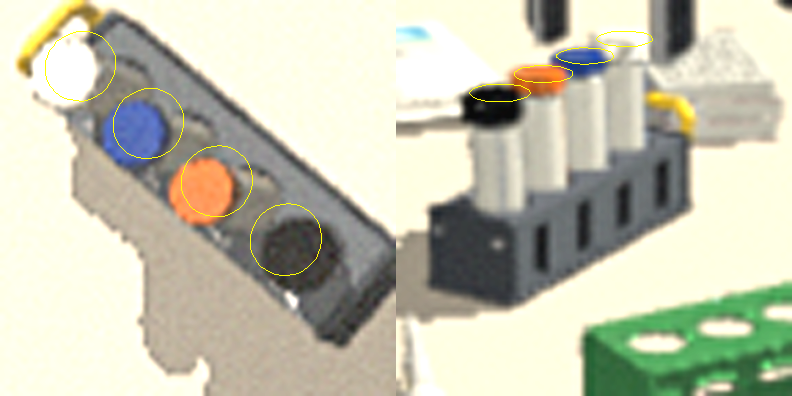

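The tubes rest in their wells with only clearance lean: caps a few mm off the axes, about 3°. All four touched the floor at the expected height, and the arm is clear. Handing in.

```bash
python3 -c "
from cell import ticket
print(ticket.job_done())"
```

```text
the job is handed in; nothing more can be done
None
```

All four tubes are in the carrier in run order from the handle (white, blue, orange, black), each set on its well floor before release and leaning about 3° at most; the job was handed in at about 29.5 s.

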